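Latch the drip pan slide at its stop pin

ROBOT

A 6-joint arm with a two-finger parallel gripper is mounted at the origin on the work surface. World frame = base frame: x ahead of the robot, y to its left, z up, the work surface at z = 0. Lengths are in m, angles in rad, forces in N, time in s.
With the tool pointing down it reaches from about 0.375 to 0.9 m from the base axis. Payload 3.1 kg.
Tool frame: the origin (TCP) lies between the finger pads; the fingertips stand 22 mm ahead of it and the grasp point (between the pads) lies 3 mm ahead of it; z points along the fingers, y is the direction in which the jaws open and shut (so a half turn about z gives the same grasp; the last joint's range is limited). The gripper opens to 87 mm and grips with 3 to 60 N. Pads are 19 mm wide; open, the fingers measure 117 mm over their backs; the gripper's body (75 mm by 190 mm) begins 51 mm behind the grasp point.
Start: joints at [1.046, 0.527, 1.433, -0, 1.181, -0.178], TCP at [0.212, 0.588, 0.245] pointing down, gripper open.
Joint ranges: [-3.08, 3.08], [-0.75, 2.2], [0.22, 2.44], [-1.43, 4.57], [0, 2.65], [-2.85, 2.85]. Speed limits (rad/s): [2.79, 2.79, 3.14, 3.14, 3.14, 3.14].

INTERFACE

Orientations are given as a unit quaternion [x, y, z, w].
In Python, from rig import get_obs, camera, get_calibration, hand_in, search_frame gives the robot as it stands.
- The arm moves only by the shell command python3 -m jog 'ROWS' [FORCE]. ROWS is JSON, a list of rows, each an object with "grip": the closure in counts, from 0 (fully open) to 255 (shut); "travel": the shift along the world's x, y, z in cm, a list of three; "twist": the turn about the world's z in degrees. A call has 1 to 8 rows; each row shifts and turns the commanded pose from where the row before left it; what a row does not reach is not made up. A row lasts 1/10 s, in which the tool goes at most 50 mm and 8.59 degrees, less where a joint would pass 70% of its speed; a pose out of reach is approached as far as the arm can. A call is refused whole if a number of a shift passes 5 or a number of a turn 8.59, either way. A call with a gripper value outside its range is refused whole. The fingers move at their own pace and stop on an object; FORCE is the grip in N (left out, the last holds). Time passes only in rows, so rows that do not move let the fingers close. It gives the time, the measured TCP pose, the force and the opening at its end, in the units of the state.
- get_obs(): the state, without advancing time (a new reading comes with each control period).
- camera(name): name is "side" or "top"; returns the picture (480x640x3 uint8, red, green, blue); there is no depth.
- get_calibration(name): a dict with "fx", "fy", "cx", "cy" (pixels), "R" (3x3) and "t" (3): a world point X has camera coordinates R X + t. Camera axes: x right, y down, z forward; pixel columns grow to the right and rows downward; lengths in m; the calibration is good to about 2 mm. A picture is of the moment at which its call begins. get_calibration takes no time and is no camera call.
- hand_in(): hands the job in, once; it reports no verdict.
Trained networks look in the newest picture that a camera, given by its name, has taken for a name from the list of things; names that differ only in an ending like _2 or _b are one class to them, and where a whole thing is asked for, a point or a joint stands for the part that bears it (a point fixed in the world has none). Each returns a list of dicts, best first, with "p" (0 to 1); they miss things now and then, are a little off and sometimes report something else, mostly with a low value. They report only what shows in the picture. A call takes as long as a camera call. They do not tell look-alikes from the thing itself.
- search_frame(target, camera): "at" ([x, y, z] in m, in world coordinates, good to about 4 mm: the middle of the surface that is visible of it).
The state is a dict: "time": time; "q": joint angles; "joint_velocities": joint speeds; "joint_torque": joint torques, N m; "position": TCP position; "tool_rot": TCP orientation; "ft_force": force on the tool from outside, world axes, zero at the start; "moment": the same for the moment, N m; "grip_width": finger opening in m.
Only numpy, scipy, OpenCV 4.12 (cv2) and the standard library are available. Lean on these libraries where they do the work, as an engineer would, in place of code of your own. Each camera call takes 0.05 s, during which the arm holds its last target. There are 200 camera calls.

TASK

Of the two push-slide fixtures on the chandelier bench, take the one carrying the shallow brass drip pan: with the fingertips push its slide away from you by its upright end plate until the stop pin drops, then let go so that it springs back and stays latched against the pin at mid travel, with the pan still sitting in its nest. Do not pick anything up, and leave the other slide and the loose things on the bench and fixtures where they are.

Things in the scene. Friction and masses are not known exactly. Their poses are not given: they have to be found in the camera images.
- jig_pan: Push-slide fixture fixed to the bench, whose slide carries the drip pan (two alike, left or right). Origin on the bench under the slide's axis, +x = push direction, z up; mm: base plate 12 thick, x -130..130, y -76..52, bare behind the push plate; guide strips at the sides up to z=24; end stop x 100..114; dark stop pin bracket x 2..28, y -74..-32, top z=60.
- slide_pan (a joint): Slide travel, m: 0 = home (start), grows when pushed to the fixture's +x, 0.060 = end stop. A spring drives it home: 4 N at home, 8 N at the stop. Beyond 0.035 the stop pin drops behind the latch bar on the slide's side; once let go, the slide comes back onto the pin and stays at about 0.035. Let go before the pin has dropped, it springs home to 0.
- plate_pan (a point): Centre of the near face of the push plate of the fixture that carries the drip pan: an upright aluminium plate 12 mm thick, 34 wide, z 26 to 76 above the bench, on the slide's near end, flush with the deck under it. This face is pushed. At rest it is at x=-95, y=0, z=55 mm in the fixture's frame; it moves with the slide along +x.
- nest_pan (a point): Point on the slide's deck at the middle of the six-post nest (posts 6 mm high) of the fixture that carries the drip pan; 60 mm ahead of the push plate's near face, 26 mm above the bench.
- pin_pan (a joint): Drop of the sprung stop pin of the fixture that carries the drip pan, m: 0 = up, riding on the latch bar; 0.010 = dropped, latching. It drops by itself in about 0.2 s. Its black knob, 20 mm across, stands at x=15, y=-42 mm in the fixture's frame, top at z=84 mm up, 74 mm down.
- pan: Loose brass drip pan, a shallow round dish 62 mm across, 17 mm high, on a 38 mm foot 8 mm high, standing in the nest; origin at the centre of its underside. It rides along with the slide.
- jig_cup: Push-slide fixture fixed to the bench, the one whose slide carries the candle cup; to be left alone. Origin on the bench under the slide's axis, +x = push direction, z up; mm: base plate 12 thick, x -130..130, y -76..52, bare behind the push plate; guide strips at the sides up to z=24; end stop x 100..114; dark stop pin bracket x 2..28, y -74..-32, top z=60.
- slide_cup (a joint): Travel of the slide of the fixture that carries the candle cup, m; same workings as the other. Starts at 0 and must stay there.
- cup: Loose brass candle cup, 46 mm high, 38 mm foot, 28 mm across at the top, standing in the nest of the other fixture; origin at the centre of its underside.
- finial: Loose brass finial, 26 mm across, 34 mm high, standing on the far right of the drip pan fixture's base plate; origin at its underside.
- bush: Loose steel bush 22 mm across, 14 mm high, on the far right of the other fixture's base plate; origin at its underside.
- driver: Screwdriver lying on the bench at the left.
- tape: Roll of paper tape, 90 mm across, 24 mm high, on the bench at the right.
- polish: Bottle 56 mm across, 120 mm high, on the bench at the right.
- drop: Glass drop 40 mm across, 52 mm high, standing on the bench between the two fixtures.
Things that resemble listed ones, but are neither listed nor needed, are in the scene too. Of the things that look like the pan, the smallest one is meant.

How it is judged:
On the way, in this order (a step that is already met when the one before it is completed fails the run):
1. the slide with the drip pan is pushed past its stop pin (value of joint slide_pan above 0.036 m), for 0.02 s.
2. let go, it has come back onto the dropped stop pin at mid travel (value of joint slide_pan between 0.031 and 0.039 m and value of joint pin_pan above 0.007 m and contact force between the fingers and anything else below 0.5 N and velocity of joint slide_pan between -0.005 and 0.005 m/s), for 0.2 s.
At the end, for the whole second after the job is handed in: Drip pan slide latched 31 to 39 mm from home, its stop pin dropped 7 mm or more; pan at rest, upright, within 6 mm of its nest's middle; other slide within 4 mm of home, its cup within 8 mm and all bystanders within 15 mm of their starts (value of joint slide_pan between 0.031 and 0.039 m and value of joint pin_pan above 0.007 m and horizontal distance between pan and nest_pan below 0.006 m and height (world z) of pan below 0.031 m and angle between pan's own z axis and vertical below 0.12 rad and linear speed of pan below 0.01 m/s and value of joint slide_cup below 0.004 m and distance of cup from where it was at the start of the episode below 0.008 m and distance of each of finial, bush, driver, tape, polish, drop from where it was at the start of the episode below 0.015 m); the robot touches nothing.
It fails at once if the drip pan or the candle cup is lifted (15 mm) or tipped (height (world z) of any of pan, cup above 0.041 m or angle between any of pan, cup's own z axis and vertical above 0.5 rad).
It fails at once if the other slide is pushed more than 6 mm (value of joint slide_cup above 0.006 m).
It fails at once if a bystander is moved more than 30 mm (distance of any of finial, bush, driver, tape, polish, drop from where it was at the start of the episode above 0.03 m).
It also fails if it takes over 38 s, if anything falls off the work surface, if the arm or the gripper's body presses on something with over 40 N, if the wrist force passes 120 N, or if a joint passes its speed limit or range.

## Working session

There is one attempt and no reset: what is moved stays moved. The work goes in short steps, Python scripts to look and compute and a shell command to move; the robot and the scene stay as the last step left them, time stands still between calls to the robot, and variables do not carry over. Pictures are saved under pics/ and viewed, about 8 in all and at most 12, crops included, and the job is handed in when it is done.

```bash
mkdir -p pics; python3 - <<'E'
from rig import *
import cv2
for c in ("top","side"):
    cv2.imwrite(f"pics/{c}0.png",camera(c)[:,:,::-1])
    k=get_calibration(c);print(c,k)
    for n in ("pan","plate_pan","pin_pan","jig_pan","cup","finial","bush","drop"):
        print(n,[( [round(v,3) for v in d["at"]],round(d["p"],2)) for d in search_frame(n,c)])
o=get_obs();print(o["time"],o["position"],o["tool_rot"])
E
```

```text
top {'fx': 585.6437840963744, 'fy': 585.6437840963744, 'cx': 321.39426933994605, 'cy': 236.32406639717007, 'R': array([[ 0.02123966, -0.99960862, -0.01820657],
       [-0.99510122, -0.01937818, -0.09694355],
       [ 0.0965528 ,  0.02017643, -0.99512334]]), 't': array([0.00445407, 0.54200102, 1.18388942])}
pan [([0.34, 0.311, 0.019], 0.93), ([0.497, 0.202, 0.041], 0.81), ([0.313, 0.19, 0.021], 0.68), ([0.512, 0.199, 0.028], 0.48)]
plate_pan [([0.525, 0.002, 0.036], 0.41)]
pin_pan []
jig_pan [([0.538, 0.183, 0.013], 0.77), ([0.514, 0.195, 0.027], 0.49)]
cup [([0.504, -0.148, 0.072], 0.5)]
finial [([0.641, 0.136, 0.039], 0.6)]
bush [([0.666, -0.17, 0.03], 0.5), ([0.517, 0.195, 0.025], 0.38)]
drop [([0.525, -0.0, 0.033], 0.55), ([0.574, 0.38, 0.026], 0.45), ([0.505, -0.149, 0.071], 0.17), ([0.516, -0.152, 0.026], 0.16)]
side {'fx': 446.5027314551194, 'fy': 446.5027314551194, 'cx': 320.9446506263524, 'cy': 248.1560339588852, 'R': array([[ 0.88019764, -0.47406875,  0.02260399],
       [-0.23117101, -0.46983399, -0.85194835],
       [ 0.41450221,  0.74465753, -0.52313772]]), 't': array([-0.46495362,  0.17551333,  0.67242164])}
pan [([0.332, 0.302, 0.021], 0.98), ([0.315, 0.178, 0.022], 0.58), ([0.498, 0.2, 0.043], 0.52), ([0.519, -0.185, 0.017], 0.24)]
plate_pan [([0.467, 0.194, 0.027], 0.71), ([0.567, 0.37, 0.013], 0.2)]
pin_pan [([0.541, 0.159, 0.08], 0.64)]
jig_pan [([0.51, 0.161, 0.014], 0.74), ([0.516, -0.187, 0.015], 0.64)]
cup [([0.501, -0.16, 0.053], 0.67)]
finial [([0.564, -0.397, 0.069], 0.68), ([0.641, 0.132, 0.034], 0.47)]
bush []
drop [([0.519, -0.007, 0.029], 0.82), ([0.518, -0.182, 0.016], 0.22)]
0.9 [0.21239355 0.5877722  0.24458809] [1.72521415e-01 9.85005767e-01 1.87890221e-05 7.95215069e-06]
```

View pics/top0.png

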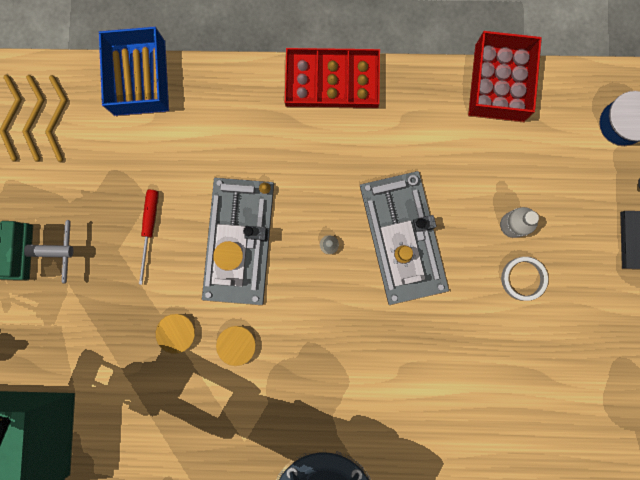

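View pics/side0.png

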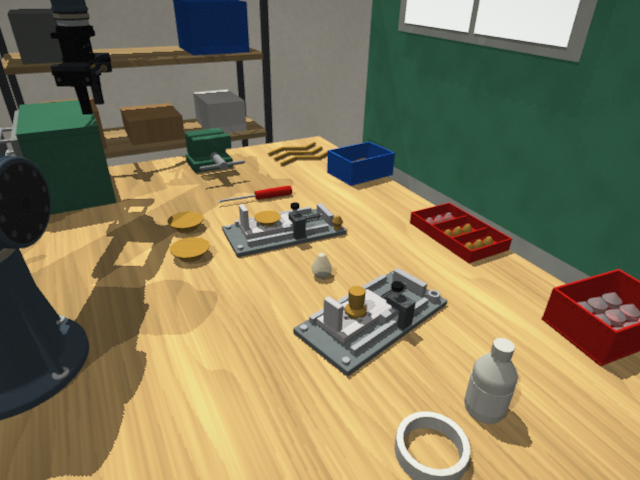

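The top picture has three things that could be taken for the pan: the dish on the left fixture (229,256) and two larger dishes on the bare bench (176,333) and (237,345). I choose (229,256): it is the smallest and sits in a nest. The cup fixture is at (404,240). Next I check the choice in close crops and fit the fixture's pose.

```bash
cat > h.py <<'E'
import numpy as np, cv2
from rig import *
def proj(P,k):
    c=np.asarray(P)@k["R"].T+k["t"]; return np.c_[c[:,0]/c[:,2]*k["fx"]+k["cx"],c[:,1]/c[:,2]*k["fy"]+k["cy"]]
def unproj(px,z,k):
    d=np.array([(px[0]-k["cx"])/k["fx"],(px[1]-k["cy"])/k["fy"],1])
    o=-k["R"].T@k["t"]; d=k["R"].T@d; return o+d*(z-o[2])/d[2]
E
python3 - <<'E'
from h import *
k=get_calibration("top")
for p in [(215.5,178),(273.5,180),(264.5,304),(202.5,301)]: print(unproj(p,.012,k))
a=cv2.imread("pics/top0.png")[165:315,190:290]; b=cv2.imread("pics/side0.png")[190:260,210:360]
a=cv2.resize(a,(400,600),interpolation=cv2.INTER_CUBIC); b=cv2.resize(b,(400,187),interpolation=cv2.INTER_CUBIC)
c=np.zeros((600,800,3),np.uint8);c[:,:400]=a;c[:187,400:]=b
cv2.imwrite("pics/crop1.png",c)
E
```

```text
[0.66295726 0.24277942 0.012     ]
[0.660838   0.11957629 0.012     ]
[0.40006933 0.13064546 0.012     ]
[0.40347385 0.25980245 0.012     ]
```

View pics/crop1.png

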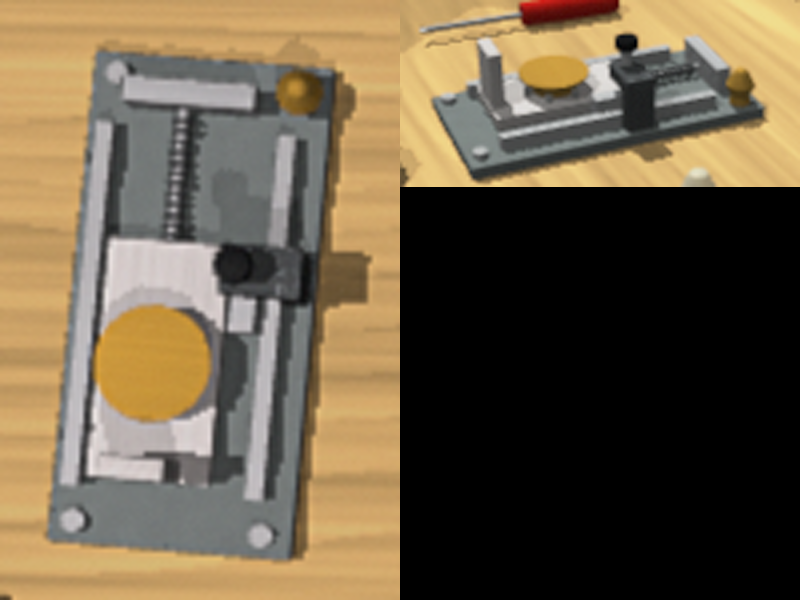

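```bash
python3 - <<'E'
from h import *
k=get_calibration("top");s=get_calibration("side")
from scipy.optimize import least_squares
L=np.array([(130,52),(130,-76),(-130,-76),(-130,52)])/1000
px=np.array([(214.25,177.5),(274.5,182.5),(263,304.5),(202,300)])-.5*0
def W(p,l,z): 
    c,S=np.cos(p[2]),np.sin(p[2]); l=np.asarray(l); z=np.broadcast_to(z,len(l))
    return np.c_[p[0]+c*l[:,0]-S*l[:,1],p[1]+S*l[:,0]+c*l[:,1],z]
r=least_squares(lambda p:(proj(W(p,L,.012),k)-px).ravel(),[.53,.19,0]);p=r.x
print("pose",p,np.degrees(p[2]),"resid px",r.fun.round(1))
pts={"face":W(p,[(-.095,0)],.055),"nest":W(p,[(-.035,0)],.026),"knob":W(p,[(.015,-.042)],.084)}
for n,v in pts.items(): print(n,v.round(4),proj(v,k).round(1),proj(v,s).round(1))
out=[]
for c,kk,(x0,y0,x1,y1) in(("top",k,(190,165,290,315)),("side",s,(210,190,360,260))):
    im=cv2.imread(f"pics/{c}0.png")[y0:y1,x0:x1]; f=4 if c=="top" else 400/150
    im=cv2.resize(im,None,fx=f,fy=f,interpolation=cv2.INTER_CUBIC)
    def poly(l,z,col): cv2.polylines(im,[np.int32((proj(W(p,l,z),kk)-(x0,y0))*f)],True,col,1)
    poly(L,.012,(0,255,0))
    F=[(-.095,.017),(-.083,.017),(-.083,-.017),(-.095,-.017)]
    poly(F,.076,(0,0,255)); poly([F[0],F[3],F[3],F[0]],[.076,.076,.026,.026],(255,0,0))
    a=np.linspace(0,6.28,30); poly(np.c_[-.035+.031*np.cos(a),.031*np.sin(a)],.043,(255,0,255)); poly(np.c_[.015+.01*np.cos(a),-.042+.01*np.sin(a)],.084,(0,255,255))
    out.append(im)
c=np.zeros((600,800,3),np.uint8);c[:,:400]=out[0];h=out[1].shape[0];c[:h,400:]=out[1]
cv2.imwrite("pics/crop2.png",c)
E
```

```text
pose [ 0.53177189  0.20134058 -0.06106655] -3.498855422862513 resid px [ 0.1 -0.3 -0.1 -0.6  0.1  0.8 -0.1  0.2]
face [[0.4369 0.2071 0.055 ]] [[224.6 285.1]] [[240.1 216.4]]
nest [[0.4968 0.2035 0.026 ]] [[230.  256.2]] [[266.7 223.1]]
knob [[0.5442 0.1585 0.084 ]] [[248.5 230.9]] [[293.7 203.9]]
```

View pics/crop2.png

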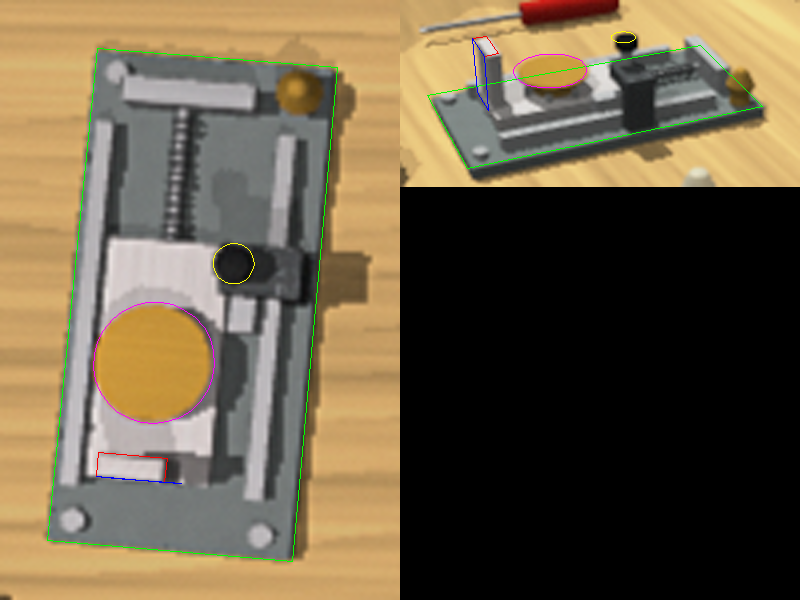

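The fitted model matches both views: the plate, pan and knob overlay to within about 2–3 mm. The fixture is at (0.532, 0.201), yaw -3.5°, and the push face centre is at (0.437, 0.207). I'll close the fingers, align the jaws across the push direction (+16.5°) and move in behind the plate.

```bash
python3 -m jog '[{"grip":255,"travel":[1.75,-4.2,0],"twist":2.1},{"grip":255,"travel":[1.75,-4.2,0],"twist":2.1},{"grip":255,"travel":[1.75,-4.2,0],"twist":2.1},{"grip":255,"travel":[1.75,-4.2,0],"twist":2.1},{"grip":255,"travel":[1.75,-4.2,0],"twist":2.1},{"grip":255,"travel":[1.75,-4.2,0],"twist":2.1},{"grip":255,"travel":[1.75,-4.2,0],"twist":2.1},{"grip":255,"travel":[1.75,-4.2,0],"twist":1.8}]' 20
python3 -m jog '[{"grip":255,"travel":[1.8,-4.1,0],"twist":0},{"grip":255,"travel":[0,0,-4],"twist":0},{"grip":255,"travel":[0,0,-4],"twist":0},{"grip":255,"travel":[0,0,-4],"twist":0},{"grip":255,"travel":[0,0,0],"twist":0},{"grip":255,"travel":[0,0,0],"twist":0},{"grip":255,"travel":[0,0,0],"twist":0}]'
```

```text
time: 1.7
position: [0.353, 0.2502, 0.2449]
tool_rot: [0.029, 1.0, 0.0, 0.001]
ft_force: [0.8, 1.4, -1.0]
grip_width: 0.0308
time: 2.4
position: [0.3717, 0.2113, 0.1263]
tool_rot: [0.029, 1.0, 0.001, 0.002]
ft_force: [-0.4, -0.4, 0.7]
grip_width: 0.0007
```

```bash
python3 -m jog '[{"grip":255,"travel":[0,0,-3],"twist":0},{"grip":255,"travel":[0,0,-2.9],"twist":0},{"grip":255,"travel":[0,0,0],"twist":0},{"grip":255,"travel":[1.5,-0.09,0],"twist":0},{"grip":255,"travel":[1.5,-0.09,0],"twist":0},{"grip":255,"travel":[0,0,0],"twist":0},{"grip":255,"travel":[0,0,0],"twist":0}]'
python3 - <<'E'
from h import *
o=get_obs();print(o["position"],o["ft_force"])
out=[]
for c,(x0,y0,x1,y1) in(("top",(190,165,290,315)),("side",(170,130,370,280))):
    im=camera(c)[y0:y1,x0:x1,::-1]
    out.append(cv2.resize(im,(400,600) if c=="top" else (400,300),interpolation=cv2.INTER_CUBIC))
c=np.zeros((600,800,3),np.uint8);c[:,:400]=out[0];c[:300,400:]=out[1]
cv2.imwrite("pics/pre.png",c)
E
```

```text
time: 3.1
position: [0.401, 0.2093, 0.0674]
tool_rot: [0.029, 1.0, 0.0, 0.001]
ft_force: [-0.3, 0.4, 0.3]
grip_width: 0.0003
[0.40095313 0.20927279 0.06741817] [-0.33293441  0.42878422  0.33594254]
```

View pics/pre.png

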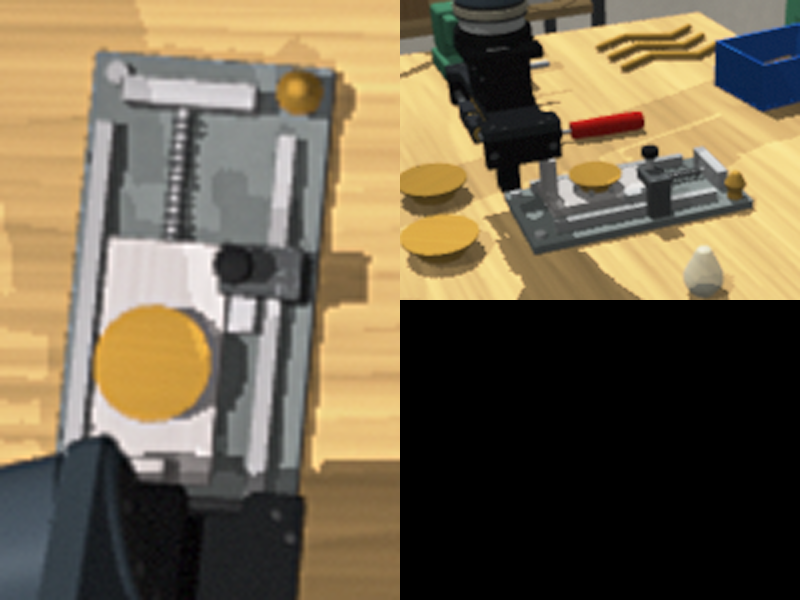

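The closed fingers stand behind the plate, centred on it, with the gripper body clear above (side inset around (520,150)). The slide and pan haven't moved. Now I creep in to contact.

```bash
python3 -m jog '[{"grip":255,"travel":[1,-0.06,0],"twist":0},{"grip":255,"travel":[0.5,-0.03,0],"twist":0},{"grip":255,"travel":[0.4,-0.02,0],"twist":0},{"grip":255,"travel":[0.4,-0.02,0],"twist":0},{"grip":255,"travel":[0.4,-0.02,0],"twist":0},{"grip":255,"travel":[0,0,0],"twist":0},{"grip":255,"travel":[0,0,0],"twist":0}]'
```

```text
time: 3.9
position: [0.4273, 0.2074, 0.0654]
tool_rot: [0.029, 1.0, -0.0, -0.0]
ft_force: [-0.8, 0.4, -0.6]
grip_width: 0.0003
```

```bash
python3 -m jog '[{"grip":255,"travel":[0.4,-0.02,0],"twist":0},{"grip":255,"travel":[0.4,-0.02,0],"twist":0},{"grip":255,"travel":[0,0,0],"twist":0},{"grip":255,"travel":[0,0,0],"twist":0}]'
```

```text
time: 4.3
position: [0.4321, 0.2069, 0.0653]
tool_rot: [0.029, 1.0, -0.001, -0.003]
ft_force: [-4.9, 1.5, 3.0]
grip_width: 0.0002
```

Contact at about -5 N. Now the push: 43 mm more, at a gentle pace.

```bash
python3 -m jog '[{"grip":255,"travel":[0.4,-0.02,0],"twist":0},{"grip":255,"travel":[0.6,-0.04,0],"twist":0},{"grip":255,"travel":[0.7,-0.04,0],"twist":0},{"grip":255,"travel":[0.7,-0.04,0],"twist":0},{"grip":255,"travel":[0.7,-0.04,0],"twist":0},{"grip":255,"travel":[0.7,-0.04,0],"twist":0},{"grip":255,"travel":[0.5,-0.03,0],"twist":0},{"grip":255,"travel":[0,0,0],"twist":0}]'
python3 -m jog '[{"grip":255,"travel":[0,0,0],"twist":0},{"grip":255,"travel":[0,0,0],"twist":0},{"grip":255,"travel":[0,0,0],"twist":0}]'
python3 - <<'E'
from h import *
out=[]
for c,(x0,y0,x1,y1) in(("top",(190,165,290,315)),("side",(210,170,350,275))):
    im=camera(c)[y0:y1,x0:x1,::-1]
    out.append(cv2.resize(im,(400,600) if c=="top" else (400,300),interpolation=cv2.INTER_CUBIC))
c=np.zeros((600,800,3),np.uint8);c[:,:400]=out[0];c[:300,400:]=out[1]
cv2.imwrite("pics/push.png",c)
E
```

```text
time: 5.1
position: [0.4748, 0.2043, 0.0652]
tool_rot: [0.029, 1.0, -0.001, -0.004]
ft_force: [-6.5, 1.4, 4.9]
grip_width: 0.0006
time: 5.4
position: [0.4741, 0.2044, 0.0652]
tool_rot: [0.029, 1.0, -0.001, -0.004]
ft_force: [-6.6, 1.5, 4.4]
grip_width: 0.0007
```

View pics/push.png

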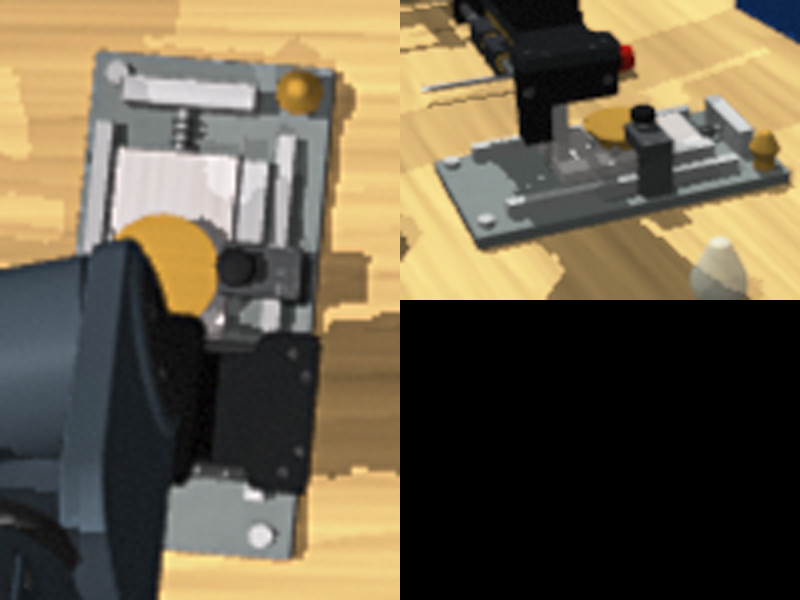

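The deck's far edge moved from crop row 238 to 150, about 43 mm. The knob sits nearer the bracket, so the pin has dropped, and the pan is still in place. Now I ease back and then clear away.

```bash
python3 -m jog '[{"grip":255,"travel":[-0.3,0.02,0],"twist":0},{"grip":255,"travel":[-0.3,0.02,0],"twist":0},{"grip":255,"travel":[-0.4,0.02,0],"twist":0},{"grip":255,"travel":[-0.4,0.03,0],"twist":0},{"grip":255,"travel":[-1,0.06,0],"twist":0},{"grip":255,"travel":[-2,0.12,0],"twist":0},{"grip":255,"travel":[-3,0.18,0],"twist":0},{"grip":255,"travel":[-3,0.18,0],"twist":0}]'
python3 -m jog '[{"grip":255,"travel":[0,0,3],"twist":0},{"grip":255,"travel":[0,0,4],"twist":0},{"grip":255,"travel":[0,0,4],"twist":0},{"grip":255,"travel":[-0.5,3,2],"twist":0},{"grip":255,"travel":[-1,4,0],"twist":0},{"grip":255,"travel":[-1,4,0],"twist":0},{"grip":255,"travel":[-1,4,0],"twist":0},{"grip":255,"travel":[0,0,0],"twist":0}]'
python3 -m jog '[{"grip":255,"travel":[0,0,0],"twist":0},{"grip":255,"travel":[0,0,0],"twist":0},{"grip":255,"travel":[0,0,0],"twist":0}]'
python3 - <<'E'
from h import *
k=get_calibration("top");s=get_calibration("side");p=[0.53177,0.20134,-0.06107]
out=[]
def W(l,z):
    c,S=np.cos(p[2]),np.sin(p[2]); l=np.asarray(l); z=np.broadcast_to(z,len(l))
    return np.c_[p[0]+c*l[:,0]-S*l[:,1],p[1]+S*l[:,0]+c*l[:,1],z]
for c,kk,(x0,y0,x1,y1),f in(("top",k,(190,165,290,315),4),("side",s,(210,180,350,270),400/140)):
    im0=camera(c)[:,:,::-1];cv2.imwrite(f"pics/{c}9.png",im0)
    im=cv2.resize(im0[y0:y1,x0:x1],None,fx=f,fy=f,interpolation=cv2.INTER_CUBIC)
    a=np.linspace(0,6.28,30)
    for q,z,col in((np.c_[.031*np.cos(a),.031*np.sin(a)],.043,(255,0,255)),(np.c_[.015+.01*np.cos(a),-.042+.01*np.sin(a)],.074,(0,255,255)),([(-.060,.017),(-.048,.017),(-.048,-.017),(-.060,-.017)],.076,(0,0,255))):
        cv2.polylines(im,[np.int32((proj(W(q,z),kk)-(x0,y0))*f)],True,col,1)
    out.append(im)
    if c=="top":
        hsv=cv2.cvtColor(im0[165:315,190:290],cv2.COLOR_BGR2HSV)
    for n in ("pan","cup","finial","drop","bush"): print(c,n,[[round(v,3) for v in d["at"]] for d in search_frame(n,c)])
c=np.zeros((600,800,3),np.uint8);c[:,:400]=out[0];h=out[1].shape[0];c[:h,400:]=out[1]
x=cv2.imread("pics/top9.png");c[300:600,400:]=cv2.resize(x,(400,300))
cv2.imwrite("pics/end.png",c)
E
```

```text
time: 6.3
position: [0.3743, 0.211, 0.0657]
tool_rot: [0.03, 1.0, 0.0, 0.001]
ft_force: [0.5, -0.5, 0.7]
grip_width: 0.0004
time: 7.1
position: [0.3389, 0.3651, 0.1961]
tool_rot: [0.027, 1.0, 0.002, 0.002]
ft_force: [-1.0, -0.3, 0.8]
grip_width: 0.0002
time: 7.4
position: [0.3396, 0.3597, 0.1954]
tool_rot: [0.03, 1.0, -0.0, -0.0]
ft_force: [1.3, 0.7, -0.4]
grip_width: 0.0003
top pan [[0.53, 0.203, 0.042], [0.315, 0.187, 0.024], [0.339, 0.305, 0.019], [0.546, -0.155, 0.011]]
top cup []
top finial [[0.64, 0.133, 0.037], [0.465, -0.403, 0.023]]
top drop [[0.509, -0.15, 0.071], [0.524, 0.001, 0.034]]
top bush [[0.667, -0.173, 0.028]]
side pan [[0.316, 0.177, 0.019], [0.531, 0.201, 0.042]]
side cup [[0.497, -0.159, 0.053]]
side finial [[0.638, 0.13, 0.032]]
side drop [[0.519, -0.008, 0.032]]
side bush []
```

View pics/end.png

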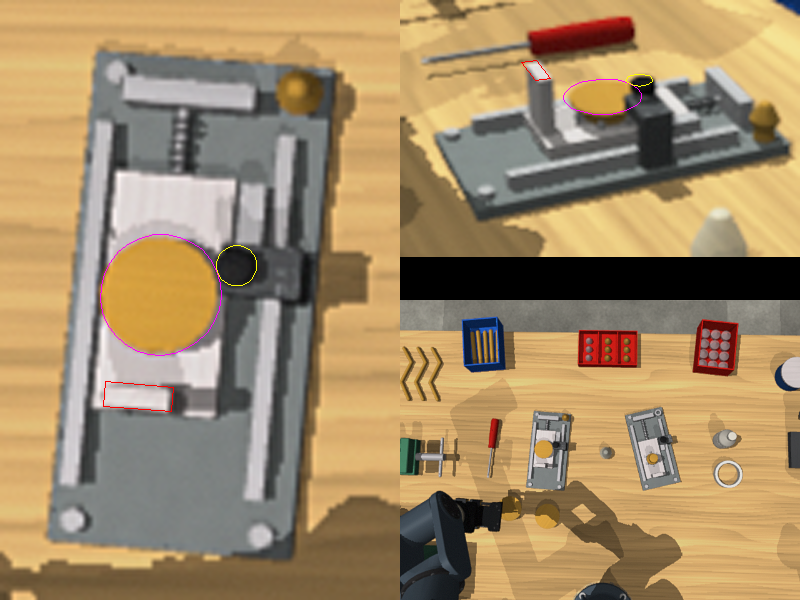

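The slide sits where 35 mm of travel is drawn, the knob matches the dropped height, the pan is in its nest, and the arm is clear. Handing in.

```bash
python3 -c "
from rig import *
print(hand_in())"
```

```text
the job is handed in; nothing more can be done
None
```

I pushed the drip pan slide (left fixture) about 43 mm by its end plate with closed fingertips. I held it about 0.4 s for the pin to drop, eased back and moved the arm clear. I handed in at about 8 s; no verdict is reported.

**Last checks, both cameras:**
- **Slide and pin:** the plate overlays the model drawn at 35 mm travel, and the knob overlays the dropped height, to within 2–3 mm.
- **Pan:** it sits upright and centred in its nest, found at about (0.530, 0.202), against the (0.532, 0.201) expected for the nest at 35 mm.
- **Other things:** the finial, bush and drop were found within 5 mm of their starting readings, which is about detector accuracy. The cup was too, but only from the side view, as the top view missed it at the end. The driver, tape, polish and other slide look unmoved by eye in the top view; I did not measure them.
- **Force:** the wrist force was back to noise level, about 1 N.

**Disagreement:** contact came about 5 mm later than I predicted from the fit, partly from fit error and the arm giving under load.

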